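Load the row of tins into the wooden rack

ROBOT

A 7-joint arm with a two-finger parallel gripper is mounted at the origin on the work surface. World frame = base frame: x ahead of the robot, y to its left, z up, the work surface at z = 0. Lengths are in m, angles in rad, forces in N, time in s.
With the tool pointing down it reaches from about 0.4 to 0.85 m from the base axis. Payload 4.5 kg.
Tool frame: the origin (TCP) lies between the finger pads; the fingertips stand 22 mm ahead of it and the grasp point (between the pads) lies 3 mm ahead of it; z points along the fingers, y is the line along which they close (so a half turn about z gives the same grasp; the last joint's range is limited). The gripper opens to 85 mm and grips with 20 to 120 N. Pads are 22 mm wide; open, the fingers measure 114 mm over their backs; the gripper's body (76 mm by 85 mm) begins 54 mm behind the grasp point. The pads swing forward as they close: fully open they stand 13 mm farther back than shut.
Start: joints at [-1.069, 0.689, -0.195, 1.565, 0.157, 0.902, -0.215], TCP at [0.282, 0.558, 0.253] pointing down, gripper open.
Joint ranges: [-3.01, 3.01], [-0.46, 2.08], [-1.47, 1.51], [0.13, 2.56], [-1, 4.14], [0.04, 2.09], [-2.66, 2.66]. Speed limits (rad/s): [2.57, 2.57, 3.14, 3.14, 3.14, 3.14, 3.14].

INTERFACE

Orientations are given as a unit quaternion [x, y, z, w].
In Python, from bench import manip gives the robot as it stands.
- The arm moves only by the tool send_rows, never from a script. Its argument "deltas" is a list of rows, each a list of 7 numbers: the shift along the tool's x, y, z in units of 0.8 m (1.0 is 0.8 m), then the turn, a rotation vector about the tool's x, y, z in units of pi/4 rad (1.0 is pi/4 rad), then the closure, from 0 (fully open) to 1 (shut). In form: [[dx, dy, dz, ax, ay, az, grip], ...]. A call has 1 to 20 rows; each row is the pose to reach, as a shift and turn from the pose commanded when the call began, along the tool's axes at that moment; what a row does not reach only later rows make up. A row lasts 1/8 s, in which the tool goes at most 62.5 mm and 10.7 degrees, less where a joint would pass 70% of its speed; a pose out of reach is approached as far as the arm can. A call with a number of a shift or a turn outside -1 to 1 is refused whole. A call with a gripper value outside its range is refused whole. The fingers move at their own pace and stop on an object; "squeeze" is the grip in N (left out, the last holds). Time passes only in rows, so rows that repeat a pose let the fingers close. It gives the time, the measured TCP pose, the force, the opening and the grip force at its end, in the units of the state.
- manip.get_obs(): the state, without advancing time (a new reading comes with each control period).
- manip.get_image(name): name is "side" or "top" or "wrist"; returns (picture, depth): 400x640x3 uint8, blue, green, red; 400x640 float32, m along the optical axis (not along the pixel's ray), 0 where there is no reading.
- manip.calibration(name): a dict with "camera_matrix" (3x3 intrinsics, pixels), "k1" (the pictures are not rectified: a ray, as slopes to the right and down, at radius r is drawn at 1 + k1 r^2 times it, then the intrinsics apply), "eye" and "orientation" of the camera in the world; the wrist camera has in their place "mount" (4x4, takes a point from camera to tool coordinates, whose origin is the TCP and whose axes are the flange's). Camera axes: x right, y down, z forward; pixel columns grow to the right and rows downward; lengths in m; the calibration is good to about 2 mm. A picture is of the moment at which its call begins: read the wrist's pose just before it. calibration takes no time and is no camera call.
- manip.close_job(): hands the job in; it is judged then, once.
The state is a dict: "time": time; "joints": joint angles; "qd": joint speeds; "effort": joint torques, N m; "tool_pos": TCP position; "tcp_rot": TCP orientation; "wrist_force": force on the tool from outside, world axes, zero at the start; "torque": the same for the moment, N m; "grip_width": finger opening in m; "grasp_force": force on a finger pad.
Only numpy, scipy, OpenCV 4.12 (cv2) and the standard library are available. Lean on these libraries where they do the work, as an engineer would, in place of code of your own. Each camera call takes 0.05 s, during which the arm holds its last target. There are 200 camera calls.

TASK

Take the wooden bookend by its fin and, pushing only with it, gently slide the whole row of tins as one straight block into the rack's channel until the front tin has pressed the sprung stop in by 5 to 10 mm. Then leave the bookend standing squarely against the last tin, with the row still closed up and touching the stop. Do not touch the tins with the gripper, and do not disturb the cup, the dish or the canister.

Things in the scene. Friction and masses are not known exactly. Their poses are not given: they have to be found in the camera images.
- rack: Fixed wooden rack: two rails 22 mm high (marbles on them reach 35 mm) with a straight channel between, 45 mm wide, 195 mm long, no floor (tins slide on the glass shelf). Origin: centre of the channel's mouth at shelf height; x runs inwards along the channel, y across, z up. Before the mouth (x -35 to 0 mm) the rails flare to about 58 mm width. A sprung stop plate stands across it inside.
- stop_zone (a point): Middle of the zone, 120 mm inside the mouth, 12 mm up (axes as the rack), where the sprung steel stop plate's face may stand: it is clamped anew each time, up to 20 mm nearer or deeper, unmeasured; find it by feel. It gives 1 mm per newton from zero, up to 16 mm. Press it with 5 to 10 N over and above the row's sliding friction; 14 N between front tin and rack is too much.
- tin1_mid (a point): Centre, 15 mm up, of square aluminium tin 1 of the row, the one nearest the rack. All four are alike: 32 mm along x (the row's direction, towards the rack), 40 mm along y, 30 mm high, about 110 g. They stand in a rough row before the mouth, gaps up to 7 mm, up to 3 mm off the channel's axis, turned up to 0.08 rad.
- tin2_mid (a point): Centre, 15 mm up, of square aluminium tin 2 of the row, the second from the rack; like tin 1.
- tin3_mid (a point): Centre, 15 mm up, of square aluminium tin 3 of the row, the third from the rack; like tin 1.
- tin4_mid (a point): Centre, 15 mm up, of square aluminium tin 4 of the row, the last, farthest from the rack; like tin 1. Sliding the whole row takes a few newtons; over 20 N on this tin is too much, and no tin may leave the channel's axis by more than 12 mm.
- bookend_mid (a point): Centre, 40 mm up, of the loose wooden bookend, about 200 g: a block 30 mm along x, 38 along y, 30 high (fits the channel), and on it a centred upright fin, 16 mm along x, 36 along y, its top 79 mm up. The two flat ends (15 mm along x from the centre) are alike, either may push. Grip the fin across its 16 mm, 55 to 65 mm up, fingertips above the tins' tops.
- cup: White ceramic cup, 72 mm wide, 75 mm high; origin at the centre of its underside. Leave alone.
- dish: Steel jacks dish, 100 mm wide, 30 mm high; origin at the centre of its underside. Leave alone.
- canister: Plastic screw-top canister, 56 mm wide, 80 mm high; origin at the centre of its underside. Leave alone.
There are look-alikes about, which are no part of the job. Of the things that look like the part that bears bookend_mid, take the one that is farthest to the robot's left at the start.

How it is judged:
On the way, in this order (a step that is already met when the one before it is completed fails the run):
1. the row, closed up and pushed by the bookend, has its front tin in the channel's mouth (horizontal distance between tin1_mid and tin2_mid below 0.0345 m and horizontal distance between tin2_mid and tin3_mid below 0.0345 m and horizontal distance between tin3_mid and tin4_mid below 0.0345 m and x of tin1_mid in the frame of rack above 0 m and contact force between bookend and tin4 above 0.2 N), for 0.1 s.
2. deep in the channel the front tin presses on the stop with more than 4 N, the row closed up (horizontal distance between tin1_mid and tin2_mid below 0.0345 m and horizontal distance between tin2_mid and tin3_mid below 0.0345 m and horizontal distance between tin3_mid and tin4_mid below 0.0345 m and x of tin1_mid in the frame of rack above 0.078 m and contact force between tin1 and rack above 4 N), for 0.2 s.
At the end, for the whole second after the job is handed in: The tins stand in one closed row in the channel (gaps under 2.5 mm, within 4 mm of its axis and 0.1 rad), the front tin touching the stop (over 0.3 N); the bookend stands upright within 5 mm of the last tin and square to 0.12 rad; all at rest (horizontal distance between tin1_mid and tin2_mid below 0.0345 m and horizontal distance between tin2_mid and tin3_mid below 0.0345 m and horizontal distance between tin3_mid and tin4_mid below 0.0345 m and y of tin1_mid in the frame of rack between -0.004 and 0.004 m and y of tin2_mid in the frame of rack between -0.004 and 0.004 m and y of tin3_mid in the frame of rack between -0.004 and 0.004 m and y of tin4_mid in the frame of rack between -0.004 and 0.004 m and angle between the x axis of each of tin1_mid, tin2_mid, tin3_mid, tin4_mid and the x axis of rack, either way round below 0.1 rad and angle between each of tin1_mid, tin2_mid, tin3_mid, tin4_mid, bookend_mid's own z axis and vertical below 0.06 rad and linear speed of each of tin1, tin2, tin3, tin4, bookend below 0.01 m/s and height (world z) of bookend_mid below 0.044 m and horizontal distance between bookend_mid and tin4_mid below 0.036 m and angle between the x axis of bookend_mid and the x axis of rack, either way round below 0.12 rad and x of tin1_mid in the frame of rack above 0.078 m and contact force between tin1 and rack above 0.3 N).
It fails at once if the front tin is pressed on the rack or its stop with more than 14 N (contact force between tin1 and rack above 14 N).
It fails at once if the last tin is pushed with more than 20 N (contact force between bookend and tin4 above 20 N).
It fails at once if the row buckles: a tin goes more than 12 mm off the channel's axis or tips by more than 0.3 rad (not (y of tin1_mid in the frame of rack between -0.012 and 0.012 m and y of tin2_mid in the frame of rack between -0.012 and 0.012 m and y of tin3_mid in the frame of rack between -0.012 and 0.012 m and y of tin4_mid in the frame of rack between -0.012 and 0.012 m) or angle between any of tin1_mid, tin2_mid, tin3_mid, tin4_mid's own z axis and vertical above 0.3 rad).
It fails at once if a tin is touched by the gripper (contact force between any of the fingers, the arm and tin1 above 0.3 N or contact force between any of the fingers, the arm and tin2 above 0.3 N or contact force between any of the fingers, the arm and tin3 above 0.3 N or contact force between any of the fingers, the arm and tin4 above 0.3 N).
It fails at once if the cup, the dish or the canister is shifted by more than 10 mm (distance of any of cup, dish, canister from where it was at the start of the episode above 0.01 m).
It also fails if it takes over 69 s, if anything falls off the work surface, if the arm or the gripper's body presses on something with over 40 N, if the wrist force passes 120 N, or if a joint passes its speed limit or range.

## Working session

There is one attempt and no reset: what is moved stays moved. The work goes in short steps, Python scripts to look and compute and a tool call to move; the robot and the scene stay as the last step left them, time stands still between calls to the robot, and variables do not carry over. Pictures are saved under pics/ and viewed, at most 10 in all, crops included, and the job is handed in when it is done.

Besides the shell and the picture viewer there is one more tool, called after "Request:" by a JSON object that holds its "api" and its "payload". send_rows: Moves the arm, as the interface text tells. Shifts and turns lie within -1 to 1; 1 stands for 0.8 m of shift or pi/4 rad of turn. Its arguments: {"type":"object","properties":{"deltas":{"type":"array"},"squeeze":{"type":"number"}},"required":["deltas"]}

```bash
mkdir -p pics
cat > h.py <<'E'
import numpy as np, cv2
from scipy.spatial.transform import Rotation as R
from bench import manip
def cam(n,obs=None):
    c=manip.calibration(n); K=np.array(c["camera_matrix"])
    if "mount" in c:
        M=np.array(c["mount"]); Rt=R.from_quat(obs["tcp_rot"]).as_matrix()
        return K,c["k1"],Rt@M[:3,3]+np.array(obs["tool_pos"]),Rt@M[:3,:3]
    return K,c["k1"],np.array(c["eye"]),(R.from_quat(c["orientation"]).as_matrix() if np.size(c["orientation"])==4 else np.array(c["orientation"]))
def rays(C,uv):
    K,k1,e,Rm=C; uv=np.atleast_2d(uv).astype(float)
    n=cv2.undistortPoints(uv.reshape(-1,1,2),K,np.array([k1,0,0,0,0])).reshape(-1,2)
    return np.c_[n,np.ones(len(n))]@Rm.T
def plane(C,uv,z):
    d=rays(C,uv); return C[2]+d*((z-C[2][2])/d[:,2])[:,None]
E
python3 - <<'E'
from h import *
o=manip.get_obs();print({k:np.round(v,4).tolist() for k,v in o.items()})
for n in("top","side"):
    print(manip.calibration(n))
    im,d=manip.get_image(n);cv2.imwrite(f"pics/{n}0.png",im);np.save(f"{n}0.npy",d)
print(manip.calibration("wrist"))
E
```

```text
{'time': 0.0, 'joints': [-1.0692, 0.69, -0.1945, 1.5664, 0.1573, 0.9025, -0.2151], 'qd': [0.0002, -0.0001, 0.0014, 0.0005, 0.0001, -0.0007, -0.0006], 'effort': [0.0003, -53.9608, -1.2668, -15.8538, 0.0089, 0.0096, 0.0], 'tool_pos': [0.2816, 0.5573, 0.2525], 'tcp_rot': [0.2318, 0.9728, -0.0009, -0.0001], 'wrist_force': [0.5223, -0.2206, -1.078], 'torque': [0.0217, -0.0329, 0.0143], 'grasp_force': 0.0, 'grip_width': 0.0852}
{'camera_matrix': array([[416.73408886,   0.        , 314.09822978],
       [  0.        , 416.73408886, 200.35773271],
       [  0.        ,   0.        ,   1.        ]]), 'k1': 0.0025128791913789058, 'eye': array([ 0.39458611, -0.07678101,  0.93605382]), 'orientation': array([ 0.70419659, -0.70295288,  0.0618489 , -0.07835255])}
{'camera_matrix': array([[482.99364495,   0.        , 311.36209911],
       [  0.        , 482.99364495, 195.81754392],
       [  0.        ,   0.        ,   1.        ]]), 'k1': -0.13945920649297902, 'eye': array([ 0.43185478, -0.74667964,  0.87918694]), 'orientation': array([ 0.92995656, -0.10572308,  0.03558627, -0.35033846])}
{'camera_matrix': array([[308.6464668 ,   0.        , 316.22779918],
       [  0.        , 308.6464668 , 196.36649413],
       [  0.        ,   0.        ,   1.        ]]), 'k1': -0.05576753512556947, 'mount': array([[ 3.13252899e-04, -9.44403423e-01, -3.28788802e-01,
         8.45618867e-02],
       [ 9.99999842e-01,  4.49551539e-04, -3.38530884e-04,
         1.84355972e-04],
       [ 4.67517238e-04, -3.28788644e-01,  9.44403414e-01,
        -1.21119084e-01],
       [ 0.00000000e+00,  0.00000000e+00,  0.00000000e+00,
         1.00000000e+00]])}
```

View pics/top0.png

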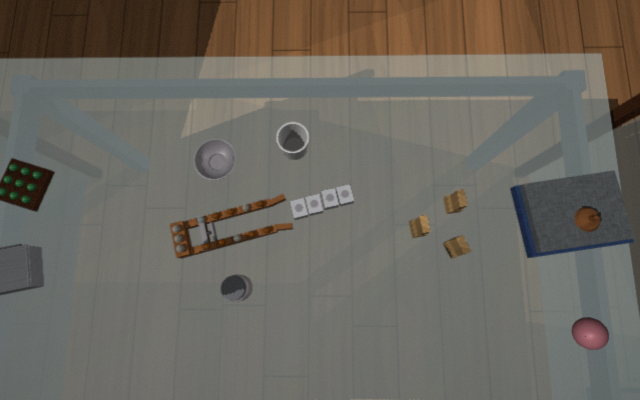

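View pics/side0.png

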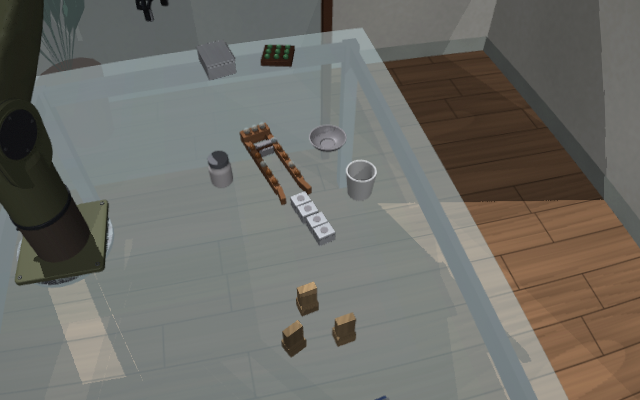

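The top view shows the rack at about (170–290, 195–255) and four white tins at (298,208) to (345,194). There are three bookends; the one farthest to the robot's left (+y) is at (419,227). The side view agrees, with the same bookend at (307,298) and the cup, dish and canister around the rack.

Run:
```python
from h import *
im=cv2.imread("pics/top0.png");d=np.load("top0.npy");C=cam("top")
K,k1,e,Rm=C
v,u=np.mgrid[0:400,0:640]
P=(e+rays(C,np.c_[u.ravel(),v.ravel()])*d.ravel()[:,None]).reshape(400,640,3)
np.save("P.npy",P)
hsv=cv2.cvtColor(im,cv2.COLOR_BGR2HSV)
print("glass z",np.median(P[200:300,360:400,2]))
# tins: bright
def comps(mask,name,amin=60):
    n,l,s,c=cv2.connectedComponentsWithStats(mask.astype(np.uint8))
    for i in range(1,n):
        if s[i,4]<amin: continue
        m=l==i; Q=P[m]; r=cv2.minAreaRect((Q[:,:2]*1000).astype(np.float32))
        print(name,s[i],c[i].round(1),"med z",np.median(Q[:,2]).round(4),"rect",np.round(r[0],1),np.round(r[1],1),round(r[2],1),"ray z30",plane(C,c[i],.03).round(4))
box=np.zeros((400,640),bool);box[175:225,285:360]=1
comps(box&(hsv[...,2]>165)&(hsv[...,1]<60),"tin",40)
box[:]=0;box[180:265,400:480]=1
comps(box&(P[...,2]>.066),"fin",20)
comps(box&(P[...,2]>.015),"bkend",20)
box[:]=0;box[190:262,165:297]=1
comps(box&(hsv[...,1]>130)&(hsv[...,2]>50),"rack",20)
for nm,(a,b,c,dd) in dict(cup=(120,162,273,312),dish=(138,182,192,240),can=(270,305,215,255)).items():
    box[:]=0;box[a:b,c:dd]=1;comps(box&(P[...,2]>.02),nm)
```

```text
glass z -0.00024670758155265204
tin [341 185  12  18  77] [346.7 194.5] med z 0.0297 rect [ 502.2 -110.6] [ 28.5 223.8] 79.8 ray z30 [[ 0.5902 -0.1275  0.03  ]]
tin [323 189  15  17  89] [330.3 197.9] med z 0.0296 rect [584.1 -89. ] [35.4 26.8] 13.3 ray z30 [[ 0.5824 -0.0911  0.03  ]]
tin [307 195  15  17  98] [314.6 203.6] med z 0.0293 rect [492.3 -70.5] [193.8  27.8] 11.8 ray z30 [[ 0.5696 -0.0562  0.03  ]]
tin [292 199  15  18 106] [298.7 207.9] med z 0.0297 rect [484.9 -39.5] [193.5  27.4] 14.3 ray z30 [[ 0.5599 -0.0212  0.03  ]]
fin [455 190  13  18 168] [461.1 198.3] med z 0.0783 rect [ 479.7 -231.4] [ 37.5 351.1] 34.9 ray z30 [[ 0.5814 -0.379   0.03  ]]
fin [418 215  14  19 163] [424.3 224. ] med z 0.0783 rect [ 467.3 -181.9] [ 37.7 252.9] 26.2 ray z30 [[ 0.5243 -0.2957  0.03  ]]
fin [455 236  17  19 176] [462.8 244.8] med z 0.0784 rect [ 428.  -226.8] [ 36.5 305.3] 19.4 ray z30 [[ 0.4792 -0.3759  0.03  ]]
bkend [445 190  23  23 384] [456.3 201.2] med z 0.0597 rect [ 496.  -220.8] [ 44.  349.5] 28.0 ray z30 [[ 0.5748 -0.368   0.03  ]]
bkend [410 215  22  22 334] [420.4 226.1] 
[... 266 characters left out ...]
 0.0219 rect [560.2 101.3] [ 17.3 183.4] 16.3 ray z30 [[0.5573 0.1029 0.03  ]]
rack [170 219  66  38 692] [195.1 239.8] med z 0.0286 rect [470.1  90.7] [356.8  87.7] 79.5 ray z30 [[0.489  0.2053 0.03  ]]
rack [240 223  52  18 330] [264.5 230.9] med z 0.0224 rect [510.2  52.8] [ 16.  117.4] 14.2 ray z30 [[0.5087 0.0532 0.03  ]]
cup [277 122  32  37 627] [292.5 137.8] med z 0.0592 rect [567.7 -23.6] [355.6  69.1] 6.1 ray z30 [[ 0.7232 -0.0052  0.03  ]]
dish [194 139  43  41 473] [213. 157.] med z 0.0273 rect [561.   56.2] [423.   96.5] 45.5 ray z30 [[0.678  0.1758 0.03  ]]
can [221 275  31  27 659] [236.1 287.7] med z 0.0786 rect [388.9  27.4] [ 53.7 208.7] 1.9 ray z30 [[0.3866 0.1108 0.03  ]]
```

Run:
```python
import cv2
im=cv2.imread("pics/top0.png")
cv2.imwrite("pics/c1.png",cv2.resize(im[170:270,160:360],None,fx=4,fy=4,interpolation=cv2.INTER_CUBIC))
```

```text
(no output)
```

View pics/c1.png

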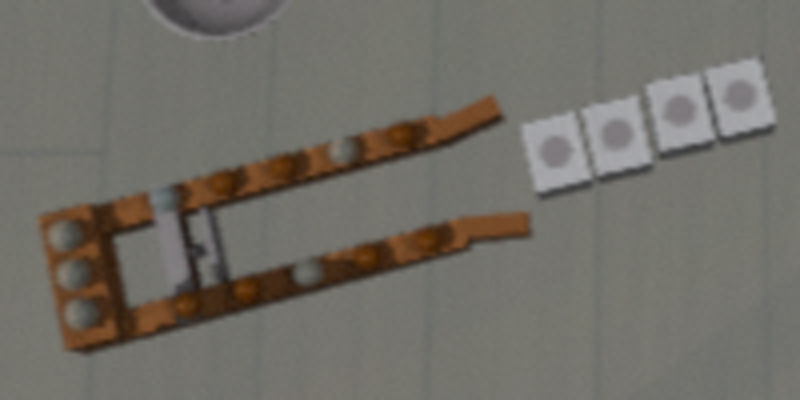

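The crop shows the tins at crop x 540–740 in a nearly straight row. The flare joins the straight rails at about crop (440,130) and (465,222), and the stop plate's face is at about crop x 215. Next I'll fit the rack and bookend poses robustly.

Run:
```python
from h import *
im=cv2.imread("pics/top0.png");d=np.load("top0.npy");C=cam("top");P=np.load("P.npy")
hsv=cv2.cvtColor(im,cv2.COLOR_BGR2HSV);val=(d>0.1)&(P[...,2]<.2)
# corners of junctions, crop -> full
px=lambda a:np.array(a)/4-.375+np.array([160,170])
J=plane(C,px([[437,140],[465,222],[120,235-2],[135,308]]),.022);print("junction/innerback",J.round(4))
# inner rail edges by eye, along the rail: upper (110,232)->(430,140); lower (135,308)->(465,238)
box=np.zeros(val.shape,bool);box[190:262,165:300]=1
m=box&val&(P[...,2]>.012)&(P[...,2]<.045)&(hsv[...,1]>110)
Q=P[m][:,:2]
ax=np.array([np.sin(-.24),np.cos(.24)]) # initial along +y
mid=(J[0]+J[1])[:2]/2
for it in range(5):
    n=np.array([ax[1],-ax[0]])  # right of axis
    s=(Q-mid)@ax;t=(Q-mid)@n
    k=(s>.005)&(s<.185)&(abs(t)<.045)&(abs(t)>.012)
    A=np.c_[s[k],t[k]>0,t[k]<0].astype(float);sol=np.linalg.lstsq(A,t[k],rcond=None)[0]
    ax=ax+sol[0]*n;ax/=np.linalg.norm(ax)
print("axis",ax,"yaw",np.arctan2(ax[1],ax[0]),"offs",sol)
n=np.array([ax[1],-ax[0]]);mid=mid+n*(sol[1]+sol[2])/2
print("mouth~",mid,"n",n,"rail edges",np.percentile(t[k&(t>0)],[5,95]),np.percentile(t[k&(t<0)],[5,95]))
g=lambda p:np.c_[(p[:,:2]-mid)@ax,(p[:,:2]-mid)@n].round(4)
print("J",g(J))
print("end piece",np.percentile(s[abs(t)<.015],[1,50,99]) )
print("flare start",s.min())
# tins
for b in [(341,185,12,18),(323,189,15,17),(307,195,15,17),(292,199,15,18)]:
    q=np.zeros_like(box);q[b[1]-3:b[1]+b[3]+3,b[0]-3:b[0]+b[2]+3]=1
m=val&(P[...,2]>.022)&(P[...,2]<.036);q=np.zeros_like(box);q[180:225,288:358]=1
T=P[m&q][:,:2];tt=g(T);print("row extents s",tt[:,0].min(),tt[:,0].max(),"t",np.percentile(tt[:,1],[2,50,98]))
cen=plane(C,px([[555,152],[617,134],[681,111],[740,96]]),.03);print("tin circ",g(cen),cen.round(4))
for b in [(418,215,14,19)]:
    q=np.zeros_like(box);q[210:240,405:436]=1
    F=P[q&val&(P[...,2]>.07)];r=cv2.minAreaRect((F[:,:2]*1000).astype(np.float32));print("fin",r,F.mean(0),g(F.mean(0)[None]))
    F=P[q&val&(P[...,2]>.02)&(P[...,2]<.036)];print("base pts",F.mean(0),len(F))
o=manip.get_obs();print(R.from_quat(o["tcp_rot"]).as_matrix().round(4))
for nm,(a,b,c,dd) in dict(cup=(115,165,270,315),dish=(135,185,190,242),can=(268,308,213,257)).items():
    F=P[a:b,c:dd][(val&(P[...,2]>.02))[a:b,c:dd]];print(nm,g(F[:,:2]).min(0),g(F[:,:2]).max(0))
```

```text
junction/innerback [[0.5689 0.0463 0.022 ]
 [0.5226 0.0295 0.022 ]
 [0.5163 0.2216 0.022 ]
 [0.4747 0.2107 0.022 ]]
axis [-0.26088375  0.96537022] yaw 1.8347338665438675 offs [ 1.73450847e-10  2.92215679e-02 -3.09814603e-02]
mouth~ [0.54489867 0.03768511] n [0.96537022 0.26088375] rail edges [0.02308437 0.03711529] [-0.03760483 -0.02377427]
J [[ 0.002   0.0254]
 [-0.002  -0.0236]
 [ 0.185   0.0204]
 [ 0.1853 -0.0226]]
end piece [0.19327481 0.20030196 0.22321465]
flare start -0.035055581449484854
row extents s -0.1845 -0.0309 t [-0.019204  0.00115   0.022102]
tin circ [[-0.0602 -0.    ]
 [-0.0959  0.0008]
 [-0.1335  0.0041]
 [-0.1674  0.0037]] [[ 0.5606 -0.0204  0.03  ]
 [ 0.5707 -0.0547  0.03  ]
 [ 0.5837 -0.0902  0.03  ]
 [ 0.5922 -0.1229  0.03  ]]
fin ((518.0841064453125, -285.3065185546875), (35.73981475830078, 16.99408531188965), 9.2313871383667) [ 0.51786571 -0.28438099  0.0781247 ] [[-0.3039 -0.1101]]
base pts [ 0.51463454 -0.27588073  0.02896184] 96
[[-8.926e-01  4.509e-01 -6.000e-04]
 [ 4.509e-01  8.926e-01 -1.500e-03]
 [-1.000e-04 -1.600e-03 -1.000e+00]]
cup [-0.1225  0.1102] [-0.052  0.182]
dish [0.0462 0.1111] [0.1443 0.2084]
can [ 0.0808 -0.1619] [ 0.1332 -0.1073]
```

Request:
{"api": "send_rows", "payload": {"deltas": [[-0.417,-0.359,0,0,0,-0.4,0],[-0.417,-0.359,0,0,0,-0.4,0],[-0.417,-0.359,0,0,0,-0.4,0],[-0.417,-0.359,0,0,0,-0.4,0],[-0.417,-0.359,0,0,0,-0.4,0],[-0.417,-0.359,0,0,0,-0.4,0],[-0.417,-0.359,0,0,0,-0.4,0],[-0.738,-0.806,0.066,0,0,-0.8,0.45],[-0.738,-0.806,0.066,0,0,-0.8,0.45],[-0.738,-0.806,0.066,0,0,-0.8,0.45],[-0.738,-0.806,0.066,0,0,-0.8,0.45],[-0.738,-0.806,0.066,0,0,-0.8,0.45],[-0.738,-0.806,0.066,0,0,-0.8,0.45],[-0.738,-0.806,0.066,0,0,-0.8,0.45],[-0.738,-0.806,0.066,0,0,-0.8,0.45],[-0.738,-0.806,0.066,0,0,-0.8,0.45],[-0.738,-0.806,0.066,0,0,-0.8,0.45],[-0.738,-0.806,0.066,0,0,-0.8,0.45]]}}

```text
time: 2.35
tool_pos: [0.5184, -0.2819, 0.2009]
tcp_rot: [-0.082, 0.997, 0.0, 0.0]
wrist_force: [-0.4, -0.4, -0.5]
grip_width: 0.0472
grasp_force: 0.0
```

```bash
cat >> h.py <<'E'
AX=np.array([-0.26088,0.96537]);N=np.array([AX[1],-AX[0]]);MID=np.array([0.5449,0.0377])
def g(p): p=np.atleast_2d(p)[:,:2]-MID; return np.c_[p@AX,p@N].round(4)
def tod(o,target,yaw_y):  # units for send_rows; yaw_y: wanted direction of tool y
    Rt=R.from_quat(o["tcp_rot"]).as_matrix(); Rw=np.c_[[np.sin(yaw_y),-np.cos(yaw_y),0],[np.cos(yaw_y),np.sin(yaw_y),0],[0,0,-1]]
    return (Rt.T@(np.array(target)-o["tool_pos"])/.8).round(4),(R.from_matrix(Rt.T@Rw).as_rotvec()/(np.pi/4)).round(4)
def cloud(n):
    o=manip.get_obs();C=cam(n,o);im,d=manip.get_image(n);v,u=np.mgrid[0:400,0:640]
    P=(C[2]+rays(C,np.c_[u.ravel(),v.ravel()])*d.ravel()[:,None]).reshape(400,640,3);P[d<.05]=np.nan
    return o,C,im,P
E
python3 - <<'E'
from h import *
o,C,im,P=cloud("wrist");cv2.imwrite("pics/w1.png",im)
print(o["tool_pos"],R.from_quat(o["tcp_rot"]).as_matrix().round(3),o["grip_width"],o["wrist_force"])
m=(P[...,2]>.07)&(P[...,2]<.09)&(np.hypot(P[...,0]-.518,P[...,1]+.285)<.03)
F=P[m];r=cv2.minAreaRect((F[:,:2]*1000).astype(np.float32));print(r,np.median(F[:,2]),len(F))
E
```

```text
[ 0.5184462  -0.28191835  0.20085972] [[-0.987 -0.163  0.   ]
 [-0.163  0.987  0.001]
 [-0.     0.001 -1.   ]] 0.04717452305845055 [-0.42706393 -0.39931494 -0.50147598]
((519.5491333007812, -284.087890625), (36.459251403808594, 15.913823127746582), 9.779146194458008) 0.07947625791666807 849
```

View pics/w1.png

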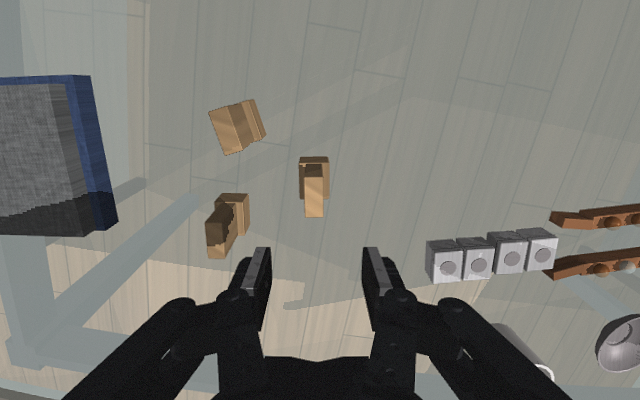

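The wrist view shows the target bookend at (313,187) between the finger lines, with the tins and rack to the right. The bookend is well aligned, so I'll descend and grip.

Request:
{"api": "send_rows", "payload": {"deltas": [[-0.001,-0.001,0.06,0,0,0,0.45],[-0.001,-0.001,0.12,0,0,0,0.45],[-0.001,-0.001,0.15,0,0,0,0.45],[-0.001,-0.001,0.1724,0,0,0,0.45],[-0.001,-0.001,0.1724,0,0,0,0.45],[-0.001,-0.001,0.1724,0,0,0,0.45],[-0.001,-0.001,0.1724,0,0,0,0.7],[-0.001,-0.001,0.1724,0,0,0,0.85],[-0.001,-0.001,0.1724,0,0,0,1],[-0.001,-0.001,0.1724,0,0,0,1],[-0.001,-0.001,0.1724,0,0,0,1],[-0.001,-0.001,0.1724,0,0,0,1]], "squeeze": 40}}

```text
time: 3.9
tool_pos: [0.5195, -0.2848, 0.0634]
tcp_rot: [-0.08, 0.997, -0.0, 0.001]
wrist_force: [-0.8, 0.5, 5.9]
grip_width: 0.0155
grasp_force: 42.5
```

Run:
```python
from h import *
o=manip.get_obs();print(o["tool_pos"],R.from_quat(o["tcp_rot"]).as_matrix().round(4),o["wrist_force"],g(o["tool_pos"]))
yaw=np.arctan2(AX[1],AX[0])
for s,t,z in [(-.29,.0,.0665),(-.22,.0,.0665),(-.30,0.002,.0665)]:
    p=np.r_[MID+AX*s+N*t,z];print(s,t,p,*tod(o,p,yaw))
```

```text
[ 0.51945069 -0.2848198   0.0634403 ] [[-9.872e-01 -1.596e-01  1.300e-03]
 [-1.596e-01  9.872e-01 -7.000e-04]
 [-1.100e-03 -9.000e-04 -1.000e+00]] [-0.76292497  0.53395839  5.86347138] [[-0.3047 -0.1087]]Traceback (most recent call last):
  File "<stdin>", line 5, in <module>
  File "h.py", line 20, in tod
    return (Rt.T@(np.array(target)-o["tool_pos"])/.8).round(4),(R.from_matrix(Rt.T@Rw).as_rotvec()/(np.pi/4)).round(4)
                                                                ~~~~~~~~~~~~~^^^^^^^^^
  File "scipy/spatial/transform/_rotation.pyx", line 1143, in scipy.spatial.transform._rotation.Rotation.from_matrix
ValueError: Non-positive determinant (left-handed or null coordinate frame) in rotation matrix 0: [[-9.94634174e-01  1.03448589e-01  1.11787437e-03]
 [ 1.03449639e-01  9.94634262e-01  9.25824592e-04]
 [ 1.01610090e-03 -1.03650048e-03  9.99998947e-01]].
```

```bash
sed -i 's/\[np.sin(yaw_y),-np.cos(yaw_y),0\]/[-np.sin(yaw_y),np.cos(yaw_y),0]/' h.py
python3 - <<'E'
from h import *
o=manip.get_obs()
yaw=np.arctan2(AX[1],AX[0])
p=np.r_[MID+AX*-.24,.2];print(p,*tod(o,p,yaw))
E
```

```text
[ 0.6075112 -0.1939888  0.2      ] [-0.127   0.0944 -0.1706] [-0.0013  0.0014 -0.132 ]
```

Request:
{"api": "send_rows", "payload": {"deltas": [[0,0,-0.04,0,0,0,1],[0,0,-0.1,0,0,0,1],[0,0,-0.17,0,0,0,1],[-0.06,0.045,-0.17,0,0,-0.06,1],[-0.127,0.0944,-0.17,0,0,-0.132,1],[-0.127,0.0944,-0.17,0,0,-0.132,1],[-0.127,0.0944,-0.17,0,0,-0.132,1],[-0.127,0.0944,-0.17,0,0,-0.132,1],[-0.127,0.0944,-0.17,0,0,-0.132,1]]}}

```text
time: 5.03
tool_pos: [0.6062, -0.1954, 0.1983]
tcp_rot: [-0.131, 0.991, -0.0, -0.001]
wrist_force: [0.6, -0.4, -1.9]
grip_width: 0.0156
grasp_force: 41.4
```

Run:
```python
from h import *
o,C,im,P=cloud("wrist");cv2.imwrite("pics/w2.png",im);np.save("w2.npy",P)
print(o["tool_pos"],o["wrist_force"],o["torque"],o["grip_width"],g(o["tool_pos"]),np.arctan2(*R.from_quat(o["tcp_rot"]).as_matrix()[[1,0],1]))
hsv=cv2.cvtColor(im,cv2.COLOR_BGR2HSV);G=np.stack([(P[...,:2]-MID)@AX,(P[...,:2]-MID)@N],-1);s,t,z=G[...,0],G[...,1],P[...,2]
for lo,hi in [(0,.03),(.03,.06),(.06,.09),(.09,.12)]:
    for sg in(1,-1):
        k=(s>lo)&(s<hi)&(t*sg>.012)&(t*sg<.05)&(z>.016)&(z<.03)
        if k.sum()>10: print("rail",lo,sg,k.sum(),np.percentile(t[k],[3,50,97]).round(4))
k=(s<-.01)&(s>-.2)&(abs(t)<.04)&(z>.022)&(z<.036)&(hsv[...,1]<70)
print("row",k.sum(),s[k].min(),s[k].max(),np.percentile(t[k],[2,98]))
for c in[-.06,-.096,-.1335,-.1675]:
    q=k&(abs(s-c)<.0165)
    print("tin",c,np.percentile(s[q],[2,98]).round(4),np.percentile(t[q],[2,98]).round(4),np.median(z[q]))
# held bookend lower block
```

```text
[ 0.60617518 -0.19539617  0.19832321] [ 0.59973637 -0.3515059  -1.92255991] [ 0.02803389 -0.02842674  0.01826332] 0.015643535861040232 [[-0.241  -0.0017]] 1.832712639087914
rail 0 1 316 [0.0257 0.0305 0.0409]
rail 0 -1 344 [-0.0355 -0.03   -0.0205]
rail 0.03 1 314 [0.0255 0.0298 0.0409]
rail 0.03 -1 329 [-0.0356 -0.0295 -0.0202]
rail 0.06 1 295 [0.0251 0.0294 0.0401]
rail 0.06 -1 310 [-0.0359 -0.0301 -0.0207]
rail 0.09 1 195 [0.0245 0.0295 0.0395]
row 5446 -0.18356148169802425 -0.04384652426925454 [-0.01807876  0.02334548]
tin -0.06 [-0.0763 -0.0456] [-0.0183  0.0202] 0.0303340227631666
tin -0.096 [-0.1121 -0.0811] [-0.0187  0.0204] 0.030403784279938395
tin -0.1335 [-0.1495 -0.1181] [-0.0147  0.0245] 0.030480768577692496
tin -0.1675 [-0.1832 -0.1529] [-0.015   0.0242] 0.03047648737609615
```

View pics/w2.png

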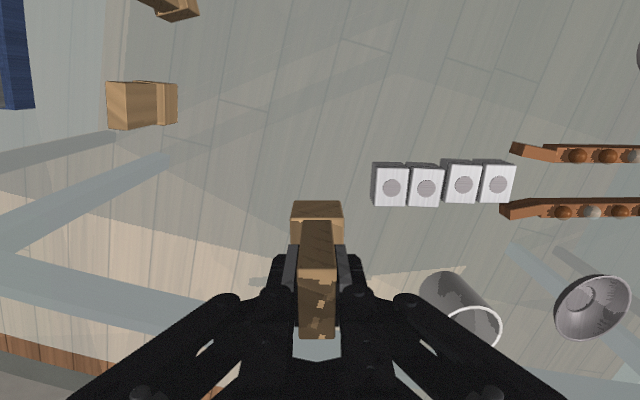

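The view shows the bookend held squarely at (318,270), with the row at (390–500,185) lined up with the rack mouth at (520,150–210). Next I'll lower the bookend behind the row.

Run:
```python
from h import *
o=manip.get_obs();yaw=np.arctan2(AX[1],AX[0]);print(o["tool_pos"],g(o["tool_pos"]))
print(*tod(o,np.r_[MID+AX*-.235+N*.0015,.0665],yaw))
```

```text
[ 0.60643326 -0.19509402  0.19847476] [[-0.2408 -0.0013]]
[-0.0036  0.0073  0.165 ] [-0.0005 -0.0009 -0.0022]
```

Request:
{"api": "send_rows", "payload": {"deltas": [[-0.0036,0.006,0.06,0,0,0,1],[-0.0036,0.006,0.11,0,0,0,1],[-0.0036,0.006,0.145,0,0,0,1],[-0.0036,0.006,0.165,0,0,0,1],[-0.0036,0.006,0.165,0,0,0,1],[-0.0036,0.006,0.165,0,0,0,1],[-0.0036,0.006,0.165,0,0,0,1]]}}

```text
time: 5.95
tool_pos: [0.6096, -0.1885, 0.0679]
tcp_rot: [-0.132, 0.991, -0.0, 0.001]
wrist_force: [0.5, 0.6, -2.6]
grip_width: 0.0157
grasp_force: 41.4
```

```bash
cat > st.py <<'E'
from h import *
o=manip.get_obs();f=np.array(o["wrist_force"]);Rt=R.from_quat(o["tcp_rot"]).as_matrix()
print(round(o["time"],2),"z",o["tool_pos"][2].round(4),"s,t",g(o["tool_pos"]),"yaw err",(np.arctan2(Rt[1,1],Rt[0,1])-1.8347).round(4),"F s,t,z",(f[:2]@AX).round(2),(f[:2]@N).round(2),f[2].round(2),"tool z",Rt[:,2].round(4))
E
python3 st.py
```

```text
5.95 z 0.0679 s,t [[-0.2353  0.0034]] yaw err 0.0001 F s,t,z 0.42 0.63 -2.56 tool z [ 2.3e-03 -4.0e-04 -1.0e+00]
```

Request:
{"api": "send_rows", "payload": {"deltas": [[0.0025,0.004,0.004,0,0,0,1],[0.0025,0.008,0.004,0,0,0,1],[0.0025,0.012,0.004,0,0,0,1],[0.0025,0.016,0.004,0,0,0,1],[0.0025,0.02,0.004,0,0,0,1],[0.0025,0.024,0.004,0,0,0,1],[0.0025,0.028,0.004,0,0,0,1],[0.0025,0.03,0.004,0,0,0,1],[0.0025,0.032,0.004,0,0,0,1],[0.0025,0.034,0.004,0,0,0,1],[0.0025,0.036,0.004,0,0,0,1]]}}

```text
time: 7.32
tool_pos: [0.5994, -0.1612, 0.0635]
tcp_rot: [-0.132, 0.991, -0.0, 0.0]
wrist_force: [0.5, -1.9, 0.7]
grip_width: 0.0155
grasp_force: 41.9
```

```bash
python3 st.py
```

```text
7.33 z 0.0635 s,t [[-0.2063  0.0007]] yaw err 0.0001 F s,t,z -1.91 -0.03 0.66 tool z [ 4.e-04 -3.e-04 -1.e+00]
```

Request:
{"api": "send_rows", "payload": {"deltas": [[0,0.002,-0.0015,0,0,0,1],[0,0.004,-0.0015,0,0,0,1],[0,0.006,-0.0015,0,0,0,1],[0,0.008,-0.0015,0,0,0,1],[0,0.01,-0.0015,0,0,0,1],[0,0.0125,-0.0015,0,0,0,1],[0,0.015,-0.0015,0,0,0,1],[0,0.0175,-0.0015,0,0,0,1],[0,0.02,-0.0015,0,0,0,1],[0,0.0225,-0.0015,0,0,0,1],[0,0.025,-0.0015,0,0,0,1],[0,0.0275,-0.0015,0,0,0,1],[0,0.03,-0.0015,0,0,0,1],[0,0.0325,-0.0015,0,0,0,1],[0,0.035,-0.0015,0,0,0,1]]}}

```text
time: 9.2
tool_pos: [0.5919, -0.134, 0.0646]
tcp_rot: [-0.132, 0.991, -0.0, 0.0]
wrist_force: [1.0, -2.8, -1.9]
grip_width: 0.0153
grasp_force: 41.4
```

```bash
python3 st.py
cat > row.py <<'E'
from h import *
import sys
o,C,im,P=cloud("top");cv2.imwrite(sys.argv[1],cv2.resize(im[170:260,160:380],None,fx=3.5,fy=3.5,interpolation=cv2.INTER_CUBIC))
G=P[...,:2]-MID;s,t,z=G@AX,G@N,P[...,2]
hsv=cv2.cvtColor(im,cv2.COLOR_BGR2HSV)
k=(s>-.2)&(s<.16)&(abs(t)<.03)&(z>.025)&(z<.034)&(hsv[...,1]<60)&(hsv[...,2]>120)
if k.sum(): print("row s",np.percentile(s[k],[.5,99.5]).round(4))
for c in np.arange(-.2,.12,.016):
    q=k&(s>=c)&(s<c+.016)
    if q.sum()>25: print(c.round(3),q.sum(),np.percentile(t[q],[3,97]).round(4),np.percentile(t[q],[3,97]).mean().round(4))
E
python3 row.py pics/r1.png
```

```text
9.2 z 0.0646 s,t [[-0.178   0.0006]] yaw err 0.0002 F s,t,z -2.93 0.24 -1.9 tool z [ 0.e+00 -1.e-04 -1.e+00]
row s [-0.162   0.1591]
-0.168 33 [-0.0148 -0.0014] -0.0081
-0.152 49 [-0.016  -0.0008] -0.0084
-0.136 68 [-0.0154  0.0052] -0.0051
-0.12 126 [-0.0152  0.0214] 0.0031
-0.104 122 [-0.0189  0.0183] -0.0003
-0.088 128 [-0.0191  0.0177] -0.0007
-0.072 125 [-0.0186  0.018 ] -0.0003
-0.056 124 [-0.0186  0.018 ] -0.0003
-0.04 33 [-0.0174  0.017 ] -0.0002
```

View pics/r1.png

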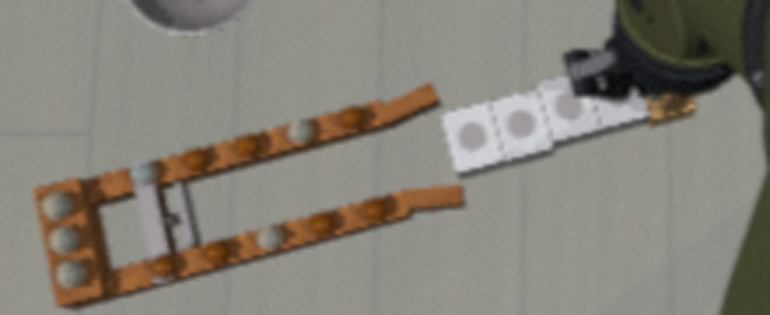

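The crop shows the row closed up and pushed by the bookend at about (670,107), with the front tin at (470,137) heading squarely for the flare. I'll continue pushing.

Request:
{"api": "send_rows", "payload": {"deltas": [[0,0.003,0,0,0,0,1],[0,0.006,0,0,0,0,1],[0,0.009,0,0,0,0,1],[0,0.012,0,0,0,0,1],[0,0.015,0,0,0,0,1],[0,0.018,0,0,0,0,1],[0,0.021,0,0,0,0,1],[0,0.024,0,0,0,0,1],[0,0.027,0,0,0,0,1],[0,0.03,0,0,0,0,1],[0,0.033,0,0,0,0,1],[0,0.036,0,0,0,0,1],[0,0.039,0,0,0,0,1],[0,0.042,0,0,0,0,1],[0,0.045,0,0,0,0,1],[0,0.048,0,0,0,0,1]]}}

```text
time: 11.25
tool_pos: [0.5819, -0.0968, 0.0645]
tcp_rot: [-0.132, 0.991, 0.0, -0.0]
wrist_force: [0.5, -2.4, -2.0]
grip_width: 0.016
grasp_force: 41.4
```

```bash
python3 st.py;python3 row.py pics/r2.png
```

```text
11.25 z 0.0645 s,t [[-0.1395  0.0006]] yaw err 0.0003 F s,t,z -2.46 -0.13 -2.0 tool z [-1.e-04  1.e-04 -1.e+00]
row s [-0.1231  0.1593]
-0.12 50 [-0.016   0.0013] -0.0073
-0.104 58 [-0.0157  0.0018] -0.007
-0.088 88 [-0.0156  0.0182] 0.0013
-0.072 126 [-0.0163  0.0214] 0.0026
-0.056 121 [-0.0189  0.0178] -0.0006
-0.04 125 [-0.0191  0.0175] -0.0008
-0.024 127 [-0.0188  0.0184] -0.0002
-0.008 84 [-0.0196  0.0174] -0.0011
```

Request:
{"api": "send_rows", "payload": {"deltas": [[0,0.003,0,0,0,0,1],[0,0.006,0,0,0,0,1],[0,0.009,0,0,0,0,1],[0,0.012,0,0,0,0,1],[0,0.015,0,0,0,0,1],[0,0.018,0,0,0,0,1],[0,0.021,0,0,0,0,1],[0,0.024,0,0,0,0,1],[0,0.027,0,0,0,0,1],[0,0.03,0,0,0,0,1],[0,0.033,0,0,0,0,1],[0,0.036,0,0,0,0,1]]}}

```text
time: 12.8
tool_pos: [0.5744, -0.069, 0.0646]
tcp_rot: [-0.132, 0.991, 0.0, 0.0]
wrist_force: [0.9, -2.8, -1.8]
grip_width: 0.0157
grasp_force: 41.5
```

```bash
python3 st.py;python3 row.py pics/r3.png
```

```text
12.8 z 0.0646 s,t [[-0.1107  0.0006]] yaw err 0.0003 F s,t,z -2.95 0.12 -1.77 tool z [ 0.e+00  1.e-04 -1.e+00]
row s [-0.0609  0.1597]
-0.056 87 [-0.0154  0.0206] 0.0026
-0.04 127 [-0.0182  0.0198] 0.0008
-0.024 127 [-0.0189  0.0179] -0.0005
-0.008 127 [-0.019  0.018] -0.0005
0.008 128 [-0.0186  0.0183] -0.0001
0.024 56 [-0.019   0.0183] -0.0004
```

Request:
{"api": "send_rows", "payload": {"deltas": [[0,0.003,0,0,0,0,1],[0,0.006,0,0,0,0,1],[0,0.009,0,0,0,0,1],[0,0.012,0,0,0,0,1],[0,0.015,0,0,0,0,1],[0,0.018,0,0,0,0,1],[0,0.021,0,0,0,0,1],[0,0.024,0,0,0,0,1],[0,0.027,0,0,0,0,1],[0,0.03,0,0,0,0,1],[0,0.033,0,0,0,0,1],[0,0.036,0,0,0,0,1],[0,0.039,0,0,0,0,1],[0,0.042,0,0,0,0,1],[0,0.045,0,0,0,0,1],[0,0.048,0,0,0,0,1],[0,0.051,0,0,0,0,1],[0,0.054,0,0,0,0,1]]}}

```text
time: 15.1
tool_pos: [0.563, -0.0273, 0.0646]
tcp_rot: [-0.132, 0.991, 0.0, -0.0]
wrist_force: [1.5, -2.7, -1.4]
grip_width: 0.0158
grasp_force: 41.5
```

```bash
python3 st.py;python3 row.py pics/r4.png
```

```text
15.1 z 0.0646 s,t [[-0.0675  0.0005]] yaw err 0.0003 F s,t,z -3.02 0.76 -1.39 tool z [-1.e-04  0.e+00 -1.e+00]
row s [0.0689 0.1596]
```

View pics/r4.png

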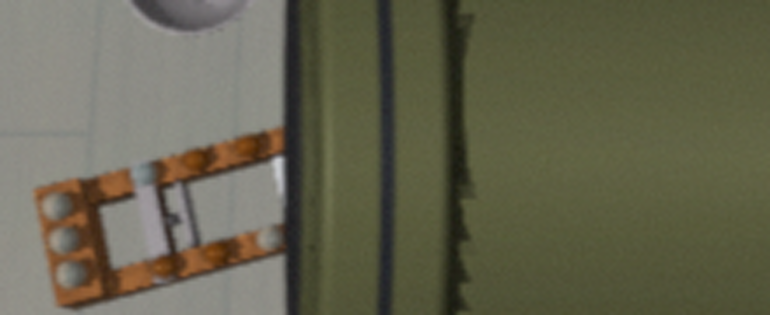

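The crop shows the front tin's edge at (285,180), well inside the channel, and the stop plate at about (190,215), so roughly 50 mm remain. I'll approach carefully.

Request:
{"api": "send_rows", "payload": {"deltas": [[0,0.0025,0,0,0,0,1],[0,0.005,0,0,0,0,1],[0,0.0075,0,0,0,0,1],[0,0.01,0,0,0,0,1],[0,0.0125,0,0,0,0,1],[0,0.015,0,0,0,0,1],[0,0.0175,0,0,0,0,1],[0,0.02,0,0,0,0,1],[0,0.0225,0,0,0,0,1],[0,0.025,0,0,0,0,1],[0,0.0275,0,0,0,0,1],[0,0.03,0,0,0,0,1]]}}

```text
time: 16.65
tool_pos: [0.5568, -0.0042, 0.0646]
tcp_rot: [-0.132, 0.991, 0.0, -0.0]
wrist_force: [1.5, -3.3, -1.6]
grip_width: 0.0159
grasp_force: 41.5
```

```bash
python3 st.py;python3 - <<'E'
from h import *
C=cam("top");px=lambda a:np.array(a)/4-.375+np.array([160,170])
print(g(plane(C,px([[210,212],[225,278],[222,250]]),.02)))
E
```

```text
16.65 z 0.0646 s,t [[-0.0435  0.0005]] yaw err 0.0003 F s,t,z -3.54 0.61 -1.65 tool z [-1.e-04  1.e-04 -1.e+00]
[[ 0.1344  0.0192]
 [ 0.1341 -0.019 ]
 [ 0.1324 -0.0033]]
```

Request:
{"api": "send_rows", "payload": {"deltas": [[0,0.002,0,0,0,0,1],[0,0.004,0,0,0,0,1],[0,0.006,0,0,0,0,1],[0,0.008,0,0,0,0,1],[0,0.01,0,0,0,0,1]]}}

```text
time: 17.27
tool_pos: [0.5547, 0.0036, 0.0646]
tcp_rot: [-0.132, 0.991, 0.0, -0.0]
wrist_force: [0.4, -1.5, -1.6]
grip_width: 0.0155
grasp_force: 41.5
```

```bash
python3 st.py
```

```text
17.27 z 0.0646 s,t [[-0.0355  0.0006]] yaw err 0.0003 F s,t,z -1.6 0.02 -1.63 tool z [-0.e+00  1.e-04 -1.e+00]
```

Request:
{"api": "send_rows", "payload": {"deltas": [[0,0.002,0,0,0,0,1],[0,0.004,0,0,0,0,1],[0,0.006,0,0,0,0,1],[0,0.007,0,0,0,0,1]]}}

```text
time: 17.77
tool_pos: [0.5532, 0.0091, 0.0645]
tcp_rot: [-0.132, 0.991, 0.0, -0.0]
wrist_force: [0.5, -2.9, -2.6]
grip_width: 0.0154
grasp_force: 41.4
```

```bash
python3 st.py
```

```text
17.77 z 0.0645 s,t [[-0.0298  0.0006]] yaw err 0.0005 F s,t,z -2.98 -0.26 -2.6 tool z [-1.e-04  2.e-04 -1.e+00]
```

Request:
{"api": "send_rows", "payload": {"deltas": [[0,0.0015,0,0,0,0,1],[0,0.003,0,0,0,0,1],[0,0.0045,0,0,0,0,1],[0,0.006,0,0,0,0,1],[0,0.007,0,0,0,0,1]]}}

```text
time: 18.4
tool_pos: [0.5518, 0.0144, 0.0645]
tcp_rot: [-0.132, 0.991, 0.0, -0.0]
wrist_force: [0.2, -3.0, -2.9]
grip_width: 0.016
grasp_force: 41.4
```

```bash
python3 st.py
```

```text
18.4 z 0.0645 s,t [[-0.0243  0.0005]] yaw err 0.0004 F s,t,z -2.91 -0.55 -2.87 tool z [-1.e-04  1.e-04 -1.e+00]
```

Request:
{"api": "send_rows", "payload": {"deltas": [[0,0.0015,0,0,0,0,1],[0,0.003,0,0,0,0,1],[0,0.004,0,0,0,0,1]]}}

```text
time: 18.77
tool_pos: [0.5509, 0.0175, 0.0646]
tcp_rot: [-0.132, 0.991, 0.0, -0.0]
wrist_force: [1.0, -1.7, -2.7]
grip_width: 0.0157
grasp_force: 41.4
```

```bash
python3 st.py
```

```text
18.77 z 0.0646 s,t [[-0.0211  0.0006]] yaw err 0.0004 F s,t,z -1.93 0.54 -2.67 tool z [-0.e+00  2.e-04 -1.e+00]
```

Request:
{"api": "send_rows", "payload": {"deltas": [[0,0.0015,0,0,0,0,1],[0,0.003,0,0,0,0,1],[0,0.0045,0,0,0,0,1]]}}

```text
time: 19.15
tool_pos: [0.55, 0.021, 0.0645]
tcp_rot: [-0.132, 0.991, 0.0, -0.0]
wrist_force: [0.5, -2.3, -2.3]
grip_width: 0.0158
grasp_force: 41.4
```

```bash
python3 st.py
```

```text
19.15 z 0.0645 s,t [[-0.0175  0.0006]] yaw err 0.0004 F s,t,z -2.32 -0.1 -2.34 tool z [-0.e+00  1.e-04 -1.e+00]
```

Request:
{"api": "send_rows", "payload": {"deltas": [[0,0.0015,0,0,0,0,1],[0,0.003,0,0,0,0,1],[0,0.0045,0,0,0,0,1]]}}

```text
time: 19.52
tool_pos: [0.5491, 0.0244, 0.0646]
tcp_rot: [-0.132, 0.991, 0.0, 0.0]
wrist_force: [0.2, -2.8, -2.0]
grip_width: 0.0155
grasp_force: 41.4
```

```bash
python3 st.py; python3 row.py pics/r5.png
```

```text
19.52 z 0.0646 s,t [[-0.0139  0.0006]] yaw err 0.0004 F s,t,z -2.77 -0.52 -1.99 tool z [ 0.e+00  1.e-04 -1.e+00]
```

Request:
{"api": "send_rows", "payload": {"deltas": [[0,0.001,0,0,0,0,1],[0,0.002,0,0,0,0,1],[0,0.003,0,0,0,0,1],[0,0.004,0,0,0,0,1]]}}

```text
time: 20.08
tool_pos: [0.5483, 0.0274, 0.0646]
tcp_rot: [-0.132, 0.991, 0.0, 0.0]
wrist_force: [0.4, -2.7, -2.9]
grip_width: 0.0155
grasp_force: 41.4
```

```bash
python3 st.py
```

```text
20.07 z 0.0646 s,t [[-0.0108  0.0006]] yaw err 0.0003 F s,t,z -2.68 -0.26 -2.87 tool z [ 0.e+00  1.e-04 -1.e+00]
```

Request:
{"api": "send_rows", "payload": {"deltas": [[0,0.001,0,0,0,0,1],[0,0.002,0,0,0,0,1],[0,0.003,0,0,0,0,1]]}}

```text
time: 20.45
tool_pos: [0.5476, 0.0298, 0.0646]
tcp_rot: [-0.132, 0.991, 0.0, 0.0]
wrist_force: [0.7, -1.5, -2.6]
grip_width: 0.0155
grasp_force: 41.4
```

```bash
python3 st.py
```

```text
20.45 z 0.0646 s,t [[-0.0084  0.0006]] yaw err 0.0003 F s,t,z -1.62 0.24 -2.57 tool z [ 0.e+00  1.e-04 -1.e+00]
```

Request:
{"api": "send_rows", "payload": {"deltas": [[0,0.001,0,0,0,0,1],[0,0.002,0,0,0,0,1],[0,0.003,0,0,0,0,1]]}}

```text
time: 20.82
tool_pos: [0.5471, 0.0318, 0.0646]
tcp_rot: [-0.132, 0.991, -0.0, 0.0]
wrist_force: [1.0, -2.6, -3.2]
grip_width: 0.0154
grasp_force: 41.3
```

```bash
python3 st.py
```

```text
20.82 z 0.0646 s,t [[-0.0063  0.0006]] yaw err 0.0002 F s,t,z -2.81 0.27 -3.23 tool z [ 1.e-04 -3.e-04 -1.e+00]
```

Request:
{"api": "send_rows", "payload": {"deltas": [[0,0.001,0,0,0,0,1],[0,0.002,0,0,0,0,1],[0,0.003,0,0,0,0,1]]}}

```text
time: 21.2
tool_pos: [0.5466, 0.0336, 0.0646]
tcp_rot: [-0.131, 0.991, -0.0, 0.0]
wrist_force: [1.5, -5.6, -1.6]
grip_width: 0.0152
grasp_force: 41.3
```

```bash
python3 st.py
python3 - <<'E'
from h import *
im,d=manip.get_image("side");cv2.imwrite("pics/s2.png",cv2.resize(im[110:260,220:400],None,fx=4,fy=4,interpolation=cv2.INTER_CUBIC)[:600,:720])
E
```

```text
21.2 z 0.0646 s,t [[-0.0044  0.0005]] yaw err -0.0002 F s,t,z -5.78 0.03 -1.59 tool z [ 2.e-04 -9.e-04 -1.e+00]
```

View pics/s2.png

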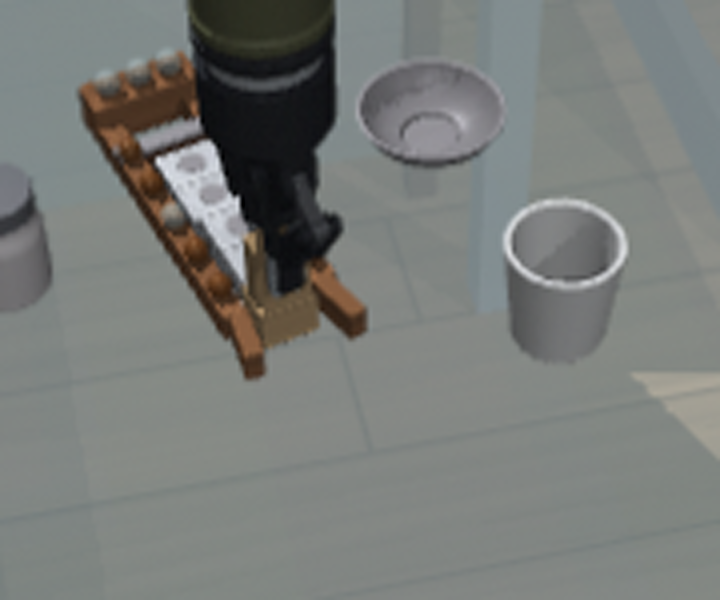

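The side crop shows the straight row at (190,160) touching the stop, with the bookend at (285,310) square behind it. The force is rising, so contact is made. I need about 7 N over friction, or roughly 4 mm more.

Request:
{"api": "send_rows", "payload": {"deltas": [[0,0.001,0,0,0,0,1],[0,0.002,0,0,0,0,1],[0,0.003,0,0,0,0,1]]}}

```text
time: 21.62
tool_pos: [0.5461, 0.0352, 0.0646]
tcp_rot: [-0.131, 0.991, -0.001, 0.0]
wrist_force: [2.3, -6.7, -2.3]
grip_width: 0.0154
grasp_force: 41.3
```

```bash
python3 st.py
```

```text
21.62 z 0.0646 s,t [[-0.0027  0.0005]] yaw err -0.0008 F s,t,z -7.04 0.48 -2.26 tool z [ 3.0e-04 -1.8e-03 -1.0e+00]
```

Request:
{"api": "send_rows", "payload": {"deltas": [[0,0.001,0,0,0,0,1],[0,0.002,0,0,0,0,1],[0,0.003,0,0,0,0,1],[0,0.0045,0,0,0,0,1],[0,0.0045,0,0,0,0,1],[0,0.0045,0,0,0,0,1]]}}

```text
time: 22.38
tool_pos: [0.5454, 0.0375, 0.0647]
tcp_rot: [-0.131, 0.991, -0.002, 0.0]
wrist_force: [2.1, -7.8, -1.8]
grip_width: 0.0155
grasp_force: 41.3
```

```bash
python3 st.py
```

```text
22.38 z 0.0647 s,t [[-0.0004  0.0005]] yaw err -0.0018 F s,t,z -8.11 -0.0 -1.77 tool z [ 6.0e-04 -3.4e-03 -1.0e+00]
```

Request:
{"api": "send_rows", "payload": {"deltas": [[0,0.001,0,0,0,0,1],[0,0.0015,0,0,0,0,1],[0,0.0015,0,0,0,0,1],[0,0.0015,0,0,0,0,1],[0,0.0015,0,0,0,0,1]]}}

```text
time: 23.0
tool_pos: [0.5453, 0.038, 0.0647]
tcp_rot: [-0.13, 0.991, -0.002, 0.0]
wrist_force: [3.4, -8.9, -2.5]
grip_width: 0.0156
grasp_force: 41.4
```

```bash
python3 st.py
```

```text
23.0 z 0.0647 s,t [[0.0002 0.0004]] yaw err -0.0023 F s,t,z -9.51 0.91 -2.52 tool z [ 8.0e-04 -4.2e-03 -1.0e+00]
```

Request:
{"api": "send_rows", "payload": {"deltas": [[0,-0.0005,0,0,0,0,1],[0,-0.001,0,0,0,0,1],[0,-0.0015,0,0,0,0,1],[0,-0.002,0,0,0,0,1],[0,-0.0025,0,0,0,0,1],[0,-0.003,0,0,0,0,1]]}}

```text
time: 23.75
tool_pos: [0.5454, 0.0378, 0.0646]
tcp_rot: [-0.131, 0.991, -0.001, 0.0]
wrist_force: [1.9, -4.7, -3.2]
grip_width: 0.0157
grasp_force: 41.4
```

```bash
python3 st.py
```

```text
23.75 z 0.0646 s,t [[-0.      0.0005]] yaw err -0.0007 F s,t,z -5.03 0.57 -3.18 tool z [ 2.0e-04 -1.4e-03 -1.0e+00]
```

Request:
{"api": "send_rows", "payload": {"deltas": [[0,-0.0005,0,0,0,0,1],[0,-0.001,0,0,0,0,1],[0,-0.0015,0,0,0,0,1],[0,-0.002,0,0,0,0,1],[0,-0.0025,0,0,0,0,1],[0,-0.003,0,0,0,0,1]]}}

```text
time: 24.5
tool_pos: [0.5458, 0.0369, 0.0646]
tcp_rot: [-0.132, 0.991, 0.0, 0.0]
wrist_force: [1.0, -2.6, -2.3]
grip_width: 0.0159
grasp_force: 41.3
```

```bash
python3 st.py
```

```text
24.5 z 0.0646 s,t [[-0.001   0.0007]] yaw err 0.0006 F s,t,z -2.78 0.3 -2.26 tool z [ 1.e-04  5.e-04 -1.e+00]
```

Request:
{"api": "send_rows", "payload": {"deltas": [[0,-0.0005,0,0,0,0,1],[0,-0.001,0,0,0,0,1],[0,-0.0015,0,0,0,0,1],[0,-0.002,0,0,0,0,1],[0,-0.002,0,0,0,0,1]]}}

```text
time: 25.12
tool_pos: [0.5462, 0.0354, 0.0646]
tcp_rot: [-0.132, 0.991, 0.0, 0.0]
wrist_force: [1.3, -2.5, -3.7]
grip_width: 0.0153
grasp_force: 41.3
```

```bash
python3 st.py
```

```text
25.12 z 0.0646 s,t [[-0.0026  0.0007]] yaw err 0.0005 F s,t,z -2.71 0.58 -3.72 tool z [ 1.e-04  5.e-04 -1.e+00]
```

Request:
{"api": "send_rows", "payload": {"deltas": [[0,-0.0005,0,0,0,0,1],[0,-0.001,0,0,0,0,1],[0,-0.0015,0,0,0,0,1],[0,-0.0015,0,0,0,0,1]]}}

```text
time: 25.62
tool_pos: [0.5465, 0.0344, 0.0646]
tcp_rot: [-0.132, 0.991, 0.0, 0.0]
wrist_force: [-0.1, -1.0, -1.9]
grip_width: 0.0157
grasp_force: 41.4
```

```bash
python3 st.py
```

```text
25.62 z 0.0646 s,t [[-0.0036  0.0007]] yaw err 0.0007 F s,t,z -0.94 -0.37 -1.86 tool z [ 1.e-04  7.e-04 -1.e+00]
```

Request:
{"api": "send_rows", "payload": {"deltas": [[0,-0.0005,0,0,0,0,1],[0,-0.001,0,0,0,0,1],[0,-0.001,0,0,0,0,1]]}}

```text
time: 26.0
tool_pos: [0.5466, 0.0334, 0.0645]
tcp_rot: [-0.132, 0.991, 0.0, -0.0]
wrist_force: [0.5, -0.0, -1.6]
grip_width: 0.0152
grasp_force: 41.4
```

```bash
python3 st.py
```

```text
26.0 z 0.0645 s,t [[-0.0046  0.0005]] yaw err 0.0005 F s,t,z -0.14 0.44 -1.64 tool z [-2.e-04  4.e-04 -1.e+00]
```

Request:
{"api": "send_rows", "payload": {"deltas": [[0,0,0.0007,0,0,0,1],[0,0,0.0014,0,0,0,1],[0,0,0.0014,0,0,0,1],[0,0,0.0014,0,0,0,1]], "squeeze": 20}}

```text
time: 26.5
tool_pos: [0.5466, 0.0332, 0.0635]
tcp_rot: [-0.132, 0.991, 0.0, -0.0]
wrist_force: [-0.7, 0.9, -1.6]
grip_width: 0.0153
grasp_force: 41.5
```

```bash
python3 st.py
```

```text
26.5 z 0.0635 s,t [[-0.0048  0.0005]] yaw err 0.0004 F s,t,z 1.05 -0.43 -1.58 tool z [-1.e-04  1.e-04 -1.e+00]
```

Request:
{"api": "send_rows", "payload": {"deltas": [[0,0,0,0,0,0,0.78],[0,0,0,0,0,0,0.74],[0,0,0,0,0,0,0.7],[0,0,0,0,0,0,0.66],[0,0,0,0,0,0,0.62],[0,0,0,0,0,0,0.62]]}}

```text
time: 27.25
tool_pos: [0.5467, 0.0332, 0.0634]
tcp_rot: [-0.132, 0.991, 0.0, 0.0]
wrist_force: [0.4, -0.0, -0.3]
grip_width: 0.0324
grasp_force: 0.0
```

```bash
python3 st.py
```

```text
27.25 z 0.0634 s,t [[-0.0049  0.0006]] yaw err 0.0003 F s,t,z -0.12 0.37 -0.33 tool z [ 0.e+00  1.e-04 -1.e+00]
```

Request:
{"api": "send_rows", "payload": {"deltas": [[0,0,-0.02,0,0,0,0.62],[0,0,-0.05,0,0,0,0.62],[0,0,-0.1,0,0,0,0.62],[0,0,-0.16,0,0,0,0.62],[0,0,-0.19,0,0,0,0.62],[0,0,-0.19,0,0,0,0.62],[0,0,-0.19,0,0,0,0.62],[0,0,-0.19,0,0,0,0.62]]}}

```text
time: 28.25
tool_pos: [0.546, 0.033, 0.2145]
tcp_rot: [-0.132, 0.991, -0.0, -0.001]
wrist_force: [0.8, 0.3, -0.5]
grip_width: 0.0323
grasp_force: 0.0
```

```bash
python3 st.py
python3 - <<'E'
from h import *
o,C,im,P=cloud("wrist");cv2.imwrite("pics/w3.png",im)
hsv=cv2.cvtColor(im,cv2.COLOR_BGR2HSV);G=P[...,:2]-MID;s,t,z=G@AX,G@N,P[...,2]
m=(z>.07)&(z<.09)&(abs(t)<.04)&(abs(s)<.04);r=cv2.minAreaRect((np.c_[s[m],t[m]]*1000).astype(np.float32));print("fin s,t",r,np.median(z[m]))
k=(s>0)&(s<.17)&(abs(t)<.021)&(z>.026)&(z<.034)&(hsv[...,1]<70)
print("row",np.percentile(s[k],[.5,99.5]))
E
```

```text
28.25 z 0.2145 s,t [[-0.0048 -0.0002]] yaw err 0.0005 F s,t,z 0.04 0.84 -0.5 tool z [-2.2e-03 -3.0e-04 -1.0e+00]
fin s,t ((-4.412753105163574, 0.5697555541992188), (15.696330070495605, 36.145469665527344), 0.16451780498027802) 0.07949744091225444
row [0.01132035 0.16268904]
```

View pics/w3.png

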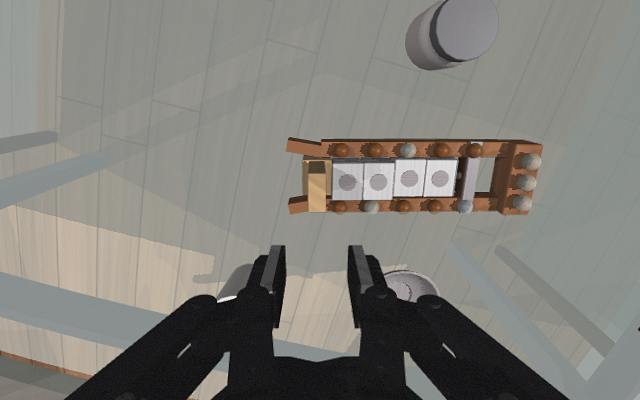

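The view shows the bookend standing square at (317,185) against the closed row (330–457,180), with the front tin at the stop plate (460,178). The fin measures square to about 0.003 rad, and the gap to the last tin is about 1 mm.

```bash
python3 -c "
from bench import manip
print(manip.close_job())"
```

```text
the job is handed in; nothing more can be done
None
```

I handed the job in at about 28 s: the row is closed up in the channel against the stop, which I pressed in by about 7 mm before easing back, and the bookend stands square within about 1 mm of the last tin; no verdict was shown.

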